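# Screw the new water filter into the coffee machine's tank

## Task

Take the new filter cartridge out of its soaking cup, lower it by its square head to the bottom of the coffee machine's open water tank and screw it clockwise into the threaded collar there until its shoulder is fully home on the collar, then let go. You cannot see where the plastic thread starts: feel for it gently, keep the cartridge upright so that it does not cross-thread, and never force it or wring the collar round. Leave everything else on the worktop where it stands.

Things in the scene. Friction and masses are not known exactly. Their poses are not given: they have to be found in the camera images.
- cartridge_head (a point): centre of the square grey head (24 x 24 mm, 36 mm high) on top of the filter cartridge, flats across this frame's x and y axes: a quarter turn gives the same grasp. z points up along the cartridge, one rigid upright piece (about 120 g, 158 mm tall): head, thin stem (20 mm), ribbed white barrel (45 mm), shoulder, foot
- cartridge_shoulder (a point): centre of the underside of the cartridge's shoulder, a flange 58 mm across, 118 mm below the centre of the head; this face comes down on the collar
- cartridge_foot (a point): tip of the cartridge's foot, 140 mm below the centre of the head. The foot is 32 mm across, 22 mm long, tapered at the tip (22 mm); three lugs 120 degrees apart stand out from it 7 mm above the tip (3.5 mm thick, 43 mm over the lugs). At the start it stands loosely on the floor of the soaking cup
- collar_mouth (a point): where the centre of the flat top of the white threaded collar at the bottom of the clear tank should be; across it is true, but the collar sits up to 3.5 mm higher or lower. Bore 35 mm inside the thread. Its top has three gaps, 48 degrees wide, 120 degrees apart; where they face is NOT measured. Off them the lugs rest on the top, shoulder 16.5 mm above it; in them they drop 5 to 8 mm
- outlet_valve (a joint): the sprung valve pin in the middle of the collar, pressed down by the cartridge's foot (m): 0 shut, 1 to 2 mm when the lugs have just dropped into the gaps, 10 mm when home; it pushes up with 1 to 3 N. Right-hand thread, clockwise from above, 27 mm a turn, 2.5 mm axial play. Over 35 N in all spoils the thread
- seal (a joint): squeeze of the soft black seal round the collar's bore (m): 0 when free, 4 mm proud of the top; the shoulder squeezes it 3 to 4 mm when home. That is where the lugs meet end stops, 0.3 to 0.45 turn after the gaps
- collar_slip (a joint): how far the collar has been wrung round in its rubber grommet (rad, anticlockwise positive), 0 at the start wherever the gaps face. It slips at 0.35 N m in either direction, when the lugs are turned against the end stops or the side of a gap; by more than 0.4 rad the grommet is spoiled
- tank_rim (a point): centre of the tank's rim, 90 mm above collar_mouth; a round open well, 66 mm wide inside, 77 mm over the rim. The machine is fixed. Cartridge home: centre of its head about 28 mm above the rim. The grey housing, 227 mm above the worktop (rail, lid 243 mm), begins 89 mm to this frame's +y side; the foot plate, 26 mm high, reaches 50 mm to -y and 105 mm to -x
- soaking_cup: steel cup in which the cartridge stands, 73 mm across, 46 mm high, floor 4 mm thick, inside 66 mm wide; loose, 250 g; origin under its centre
- glass_near: bystander: clear drinking glass, 80 mm across, 91 mm high; origin under its centre
- jar_green: bystander: small jar with a yellow lid, 66 mm across, 90 mm high; origin under its centre
- spice_b: bystander: spice jar with a green cap, 46 mm across, 106 mm high; origin under its centre
- bowl_near: bystander: white bowl, 130 mm across, 63 mm high; origin under its centre
- garlic_a: bystander: garlic bulb, 61 mm across, 59 mm high; origin under its centre

How it is judged:
By the outcome, as a careful person would: the job done as asked, in the order asked, and still so for the second after the job is handed in, with the robot touching nothing.
It also fails if it takes over 51 s, if anything falls off the work surface, if the arm or the gripper's body presses on something with over 40 N, if the wrist force passes 120 N, or if a joint passes its speed limit or range.

## Robot

A 6-joint arm with a two-finger parallel gripper is mounted at the origin on a cart in front of the work surface, level with it; the furniture and walls round the work are solid. World frame = base frame: x ahead of the robot, y to its left, z up, the work surface at z = 0. Lengths are in m, angles in degrees, forces in N, time in s.
With the tool pointing down it reaches from about 0.375 to 0.9 m from the base axis. Payload 3.1 kg.
Tool frame: the origin (TCP) lies at the very end of the fingers, on their centre line; the grasp point (between the pads) lies 19 mm behind it; z points along the fingers, y is the line along which they close (so a half turn about z gives the same grasp; the last joint's range is limited). The gripper opens to 87 mm and grips with 3 to 60 N. Pads are 19 mm wide; open, the fingers measure 117 mm over their backs; the gripper's body (75 mm by 190 mm) begins 51 mm behind the grasp point.
Start: joints at [60.762, 30.224, 82.088, -0, 67.689, -10.227], TCP at [0.204, 0.591, 0.223] pointing down, gripper open.
Joint ranges: [-176.69, 176.69], [-43.24, 126.21], [12.49, 139.97], [-82, 262], [0, 151.66], [-163.58, 163.58]. Speed limits (degrees/s): [159.86, 159.86, 180, 180, 180, 180].

## Interface

Orientations are given as a 3x3 rotation matrix whose columns are the frame's x, y, z axes.
In Python, from rig import readout, cams, bot gives the robot as it stands.
- The arm moves only by the shell command python3 -m inch 'ROWS'. ROWS is JSON, a list of rows, each a list of 5 numbers: the shift along the world's x, y, z in cm, then the turn about the world's z in degrees, then the finger opening in cm, from 0 to 8.7. In form: [[dx, dy, dz, twist, fingers], ...]. A call has 1 to 10 rows; each row is the pose to reach, as a shift and turn from the pose commanded when the call began; what a row does not reach only later rows make up. A row lasts 1/12 s, in which the tool goes at most 41.7 mm and 7.16 degrees, less where a joint would pass 70% of its speed; a pose out of reach is approached as far as the arm can. A call with a gripper value outside its range is refused whole. The fingers move at their own pace and stop on an object; the grip force is fixed at half the most. Time passes only in rows, so rows that repeat a pose let the fingers close. It gives the time, the measured TCP pose, the force, the opening and the grip force at its end, in the units of the state.
- readout.read_state(): the state, without advancing time (a new reading comes with each control period).
- cams.capture(name): name is "scene" or "top" or "wrist"; returns a dict with "image" (480x640x3 uint8, blue, green, red), "intrinsics" (3x3 intrinsics, pixels), "xyz" and "rotation" of the camera in the world; the wrist camera has in their place "tool_from_camera" (4x4, takes a point from camera to tool coordinates, whose origin is the TCP and whose axes are the flange's). Camera axes: x right, y down, z forward; pixel columns grow to the right and rows downward; lengths in m; the calibration is good to about 2 mm. A picture is of the moment at which its call begins: read the wrist's pose just before it. There is no depth.
- bot.hand_in(): hands the job in; it is judged then, once.
The state is a dict: "time_s": time; "joint_positions": joint angles; "qvel": joint speeds; "tau": joint torques, N m; "position": TCP position; "tcp_rot": TCP orientation; "force": force on the tool from outside, world axes, zero at the start; "moment": the same for the moment, N m; "opening": opening from 0.0 (shut) to 1.0 (fully open); "grasp_force": force on a finger pad.
Only numpy, scipy, OpenCV 4.12 (cv2) and the standard library are available. Lean on these libraries where they do the work, as an engineer would, in place of code of your own. Each camera call takes 0.05 s, during which the arm holds its last target. There are 200 camera calls.

## Working session

There is one attempt and no reset: what is moved stays moved. The work goes in short steps, Python scripts to look and compute and a shell command to move; the robot and the scene stay as the last step left them, time stands still between calls to the robot, and variables do not carry over. Pictures are saved under pics/ and viewed, at most 10 in all, crops included, and the job is handed in when it is done.

```bash
ls; mkdir -p pics
python3 - <<'E'
from rig import readout,cams,bot
import cv2,numpy as np
s=readout.read_state(); print({k:np.round(v,3).tolist() for k,v in s.items()})
for n in ("scene","top"):
    c=cams.capture(n); cv2.imwrite(f"pics/{n}0.png",c["image"]); print(n,c["intrinsics"],c["xyz"],c["rotation"])
    np.savez(f"pics/{n}0.npz",K=c["intrinsics"],p=c["xyz"],R=c["rotation"])
E
```

```text
pics
{'time_s': 0.0, 'joint_positions': [60.762, 30.277, 82.157, -0.0, 67.688, -10.23], 'qvel': [0.001, -0.005, 0.013, -0.146, 0.018, -0.016], 'tau': [-0.001, -44.004, -17.659, 0.063, 0.058, -0.0], 'position': [0.203, 0.59, 0.222], 'tcp_rot': [[-0.945, 0.326, -0.001], [0.326, 0.945, -0.002], [0.0, -0.002, -1.0]], 'force': [-0.964, -0.261, 0.402], 'moment': [-0.024, 0.021, -0.02], 'grasp_force': 0.0, 'opening': 1.003}
scene [[589.60006848   0.         318.17970431]
 [  0.         589.60006848 242.15914286]
 [  0.           0.           1.        ]] [-0.1282955  -0.58858931  0.99042743] [[ 0.68228839 -0.49906473  0.53424428]
 [-0.73107025 -0.46140919  0.50263092]
 [-0.00434015 -0.73350934 -0.67966551]]
top [[601.82629458   0.         318.13112121]
 [  0.         601.82629458 234.48510195]
 [  0.           0.           1.        ]] [0.38187628 0.05843365 1.80470513] [[ 1.73407335e-04 -9.96678175e-01  8.14406828e-02]
 [-9.99924390e-01  8.28553853e-04  1.22690004e-02]
 [-1.22957229e-02 -8.14366525e-02 -9.96602672e-01]]
```

View pics/scene0.png

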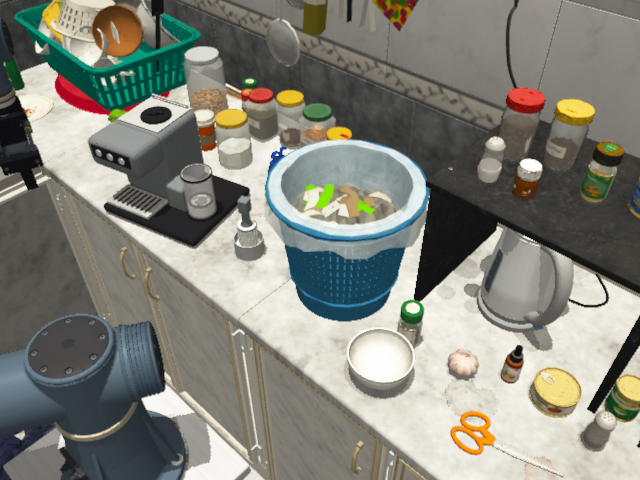

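View pics/top0.png

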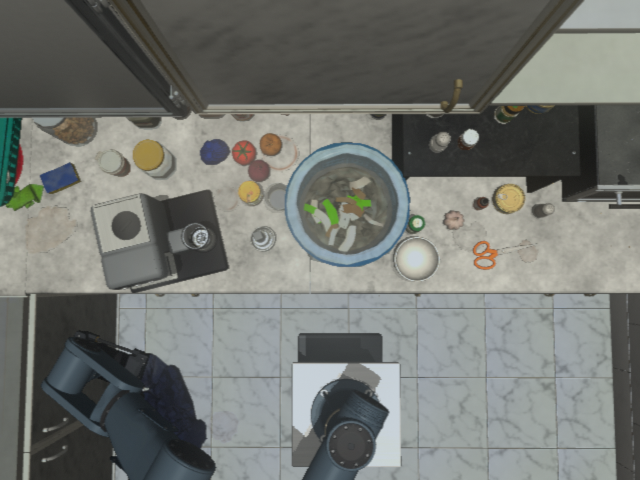

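Run:
```python
import cv2,numpy as np
s=cv2.imread("pics/scene0.png");t=cv2.imread("pics/top0.png")
a=cv2.resize(s[155:275,160:300],None,fx=5,fy=5,interpolation=cv2.INTER_CUBIC)
b=cv2.resize(t[170:290,150:310],None,fx=5,fy=5,interpolation=cv2.INTER_CUBIC)
cv2.imwrite("pics/c1.png",a);cv2.imwrite("pics/c2.png",b)
```

```text
(no output)
```

View pics/c1.png

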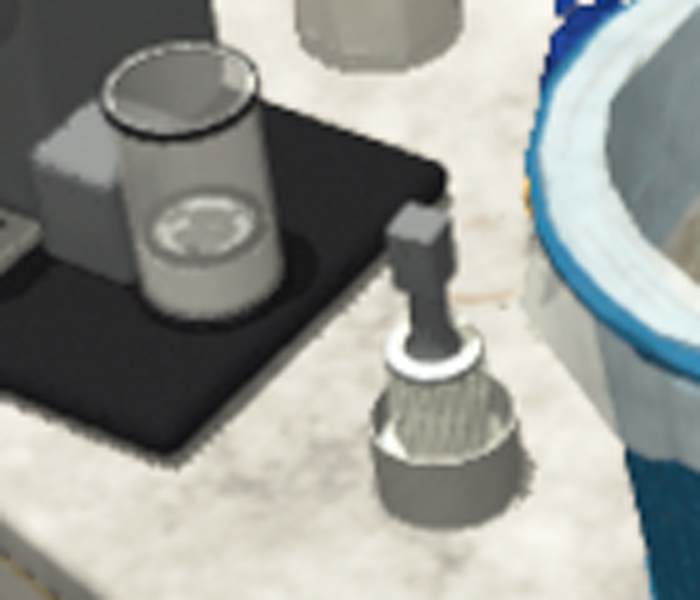

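View pics/c2.png

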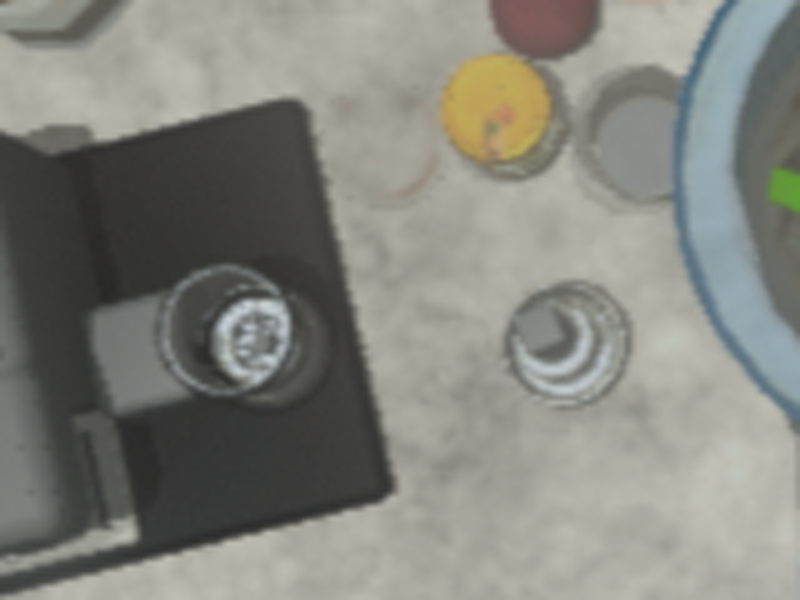

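```bash
cat > h.py <<'E'
import numpy as np
C={n:np.load(f"pics/{n}0.npz") for n in ("scene","top")}
def ray(n,u,v):
    c=C[n]; d=c["R"]@np.linalg.inv(c["K"])@[u,v,1]; return c["p"],d/np.linalg.norm(d)
def onz(n,u,v,z):
    p,d=ray(n,u,v); return p+d*(z-p[2])/d[2]
def tri(a,b):
    A=np.zeros((3,3));B=np.zeros(3)
    for n,(u,v) in (("scene",a),("top",b)):
        p,d=ray(n,u,v);M=np.eye(3)-np.outer(d,d);A+=M;B+=M@p
    return np.linalg.solve(A,B)
E
python3 - <<'E'
from h import *
np.set_printoptions(precision=4,suppress=True)
print("rim",tri((196,173),(195,236)))
print("collar",tri((160+205/5,155+228/5),(200.4,238.4)))
print("head",tri((244,199.8),(258,236.8)),onz("scene",244,199.8,.162),onz("top",258,236.8,.162))
print("cup",tri((249.2,239),(263.6,238.8)),onz("scene",249.2,239,.046),onz("top",263.6,238.8,.046))
print("bucket",tri((347,190),(348,205)))
q=[(508,330),(552,305),(572,340),(528,360)]
P=np.array([onz("top",150+a/5,170+b/5,.162)[:2] for a,b in q]);print(P)
for i in range(4): d=P[(i+1)%4]-P[i];print(np.linalg.norm(d),np.degrees(np.arctan2(d[1],d[0]))%90)
q=[(508,0)];a=onz("top",150+300/5,170+105/5,.026);b=onz("top",150+390/5,170+490/5,.026);d=(a-b);print("plate yaw",np.degrees(np.arctan2(d[1],d[0])),a,b)
print("housing corner",onz("top",160,247,.227))
for z in (.2,.25,.3): print(z,onz("top",287,205,z),onz("top",300,240,z))
E
```

```text
rim [0.5138 0.4197 0.1468]
collar [0.5145 0.4223 0.0597]
head [0.511  0.2426 0.1619] [0.5121 0.2416 0.162 ] [0.5099 0.2435 0.162 ]
cup [0.5133 0.2404 0.0427] [0.511  0.2375 0.046 ] [0.513  0.2401 0.046 ]
bucket [0.5823 0.001  0.2762]
[[0.5121 0.2611]
 [0.5258 0.237 ]
 [0.5066 0.2259]
 [0.4956 0.25  ]]
0.027698579073817883 29.740631301563106
0.022250663644115463 30.013875895735026
0.026438432874230162 24.517623888705927
0.019898474947877328 33.99463908234288
plate yaw 13.868089314890211 [0.6579 0.4037 0.026 ] [0.428  0.3469 0.026 ]
housing corner [0.4781 0.4945 0.227 ]
0.2 [0.5926 0.1619 0.2   ] [0.4983 0.1267 0.2   ]
0.25 [0.586  0.1587 0.25  ] [0.4946 0.1246 0.25  ]
0.3 [0.5795 0.1554 0.3   ] [0.491  0.1224 0.3   ]
```

```bash
python3 -m inch '[[0,0,9,0,8.7],[0,0,9,0,8.7],[0,0,9,0,8.7],[30,-34,9,-41,8.7],[30,-34,9,-41,8.7],[30,-34,9,-41,8.7],[30,-34,9,-41,8.7],[30,-34,9,-41,8.7],[30,-34,9,-41,8.7],[30,-34,9,-41,8.7]]'
python3 -m inch '[[9,-10.5,0,0,8.7],[9,-10.5,0,0,8.7],[9,-10.5,0,0,8.7],[9,-10.5,0,0,8.7],[9,-10.5,0,0,8.7],[9,-10.5,0,0,8.7]]'
```

```text
time_s: 0.93
position: [0.3973, 0.3705, 0.3124]
tcp_rot: [[-0.497, 0.868, -0.0], [0.868, 0.497, -0.0], [0.0, -0.0, -1.0]]
force: [1.1, 0.2, -1.1]
opening: 1.0
grasp_force: 0.0
time_s: 1.43
position: [0.4864, 0.2668, 0.3121]
tcp_rot: [[-0.498, 0.867, -0.002], [0.867, 0.498, 0.0], [0.001, -0.001, -1.0]]
force: [0.0, 0.0, -0.8]
opening: 1.0
grasp_force: 0.0
```

```bash
cat >> h.py <<'E'
def wsnap(name):
    from rig import readout,cams; import cv2
    s=readout.read_state(); c=cams.capture("wrist"); T=np.array(c["tool_from_camera"]);R=np.array(s["tcp_rot"])
    cv2.imwrite(f"pics/{name}.png",c["image"])
    np.savez(f"pics/{name}.npz",K=c["intrinsics"],p=np.array(s["position"])+R@T[:3,3],R=R@T[:3,:3]); C[name]=np.load(f"pics/{name}.npz"); return s
def proj(n,P):
    c=C[n]; q=c["K"]@(c["R"].T@(np.array(P)-c["p"])); return q[:2]/q[2]
def load(n): C[n]=np.load(f"pics/{n}.npz")
E
python3 - <<'E'
from h import *
s=wsnap("w1"); print(s["position"],s["joint_positions"],C["w1"]["p"]); print(proj("w1",[.511,.2425,.162]),proj("w1",[.512,.239,.046]),proj("w1",[.514,.42,.147]))
E
```

```text
[0.48638095 0.26681807 0.31206431] [ 1.71757910e+01  1.93644951e+01  8.56056809e+01  5.59773319e-02
  7.51079612e+01 -1.27082442e+01] [0.44598831 0.33843027 0.47367614]
[330.34886023 254.57630038] [327.35692097 224.99551749] [438.64963517  79.84899284]
```

View pics/w1.png

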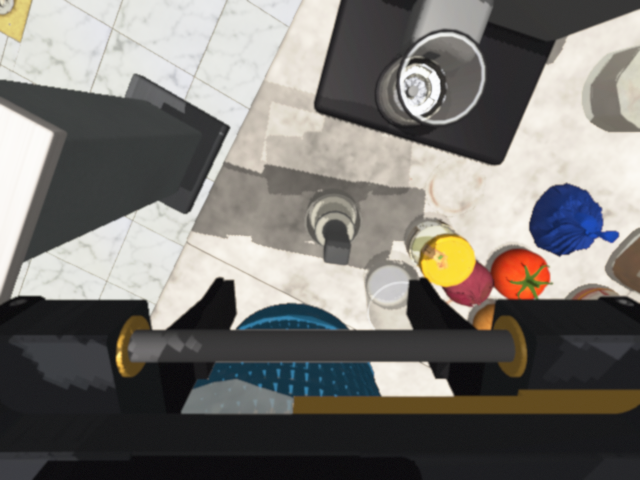

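Run:
```python
import cv2,numpy as np
t=cv2.imread("pics/w1.png")
a=cv2.resize(t[190:270,300:380],(480,480),interpolation=cv2.INTER_CUBIC)
b=cv2.resize(t[25:135,370:490],(320,293),interpolation=cv2.INTER_CUBIC)
o=np.zeros((480,800,3),np.uint8);o[:,:480]=a;o[:293,480:]=b
cv2.imwrite("pics/c3.png",o)
```

```text
(no output)
```

View pics/c3.png

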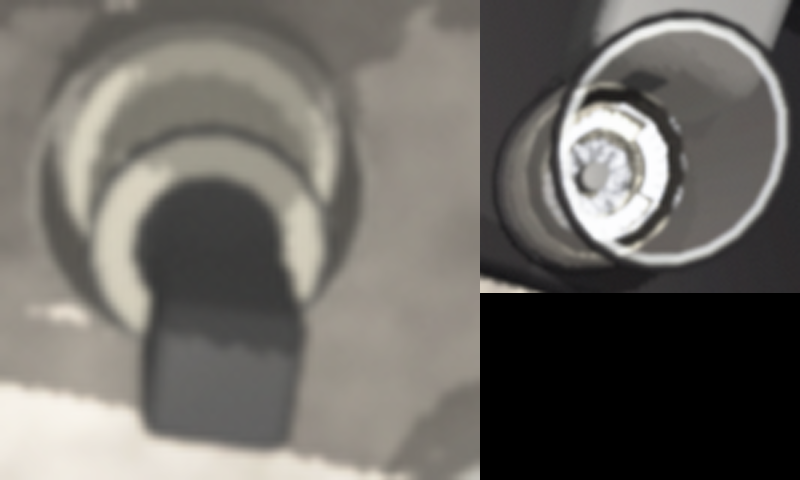

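Run:
```python
from h import *
np.set_printoptions(precision=4,suppress=True)
load("w1"); f=lambda x,y:(300+x/6,190+y/6)
print(onz("w1",*f(223,387),.162)); 
q=[(157,338),(303,345),(290,445),(148,432)]
P=np.array([onz("w1",*f(*k),.162)[:2] for k in q]);print(P.mean(0))
for i in range(4): d=P[(i+1)%4]-P[i];print(np.linalg.norm(d),np.degrees(np.arctan2(d[1],d[0]))%90)
for z in (.143,.147,.15): print("rim",onz("w1",442,77.6,z))
print("collar",onz("w1",418.8,90.7,.057), onz("top",200.4,238.4,.057),onz("scene",201,200.6,.057))
print("rim",onz("top",195,236,.147),onz("scene",196,173,.147))
```

```text
[0.5165 0.2458 0.162 ]
[0.517  0.2454]
0.02270146312691814 27.00206640920625
0.016762721811968986 24.305718452496876
0.02249548292167133 24.298870361804916
0.015693135221547482 24.96600718368954
rim [0.5163 0.4239 0.143 ]
rim [0.5154 0.4228 0.147 ]
rim [0.5148 0.4221 0.15  ]
collar [0.5203 0.4228 0.057 ] [0.5135 0.4237 0.057 ] [0.5174 0.4242 0.057 ]
rim [0.5134 0.42   0.147 ] [0.514  0.4192 0.147 ]
```

```bash
python3 -m inch '[[2.7,-2.4,0,-4,8.7],[2.7,-2.4,-3,-4,8.7],[2.7,-2.4,-6,-4,8.7],[2.7,-2.4,-9,-4,8.7],[2.7,-2.4,-11.2,-4,8.7],[2.7,-2.4,-11.2,-4,8.7],[2.7,-2.4,-11.2,-4,8.7]]'
python3 - <<'E'
from h import *
import cv2
s=wsnap("w2"); print(proj("w2",[.5135,.244,.162]),proj("w2",s["position"]))
t=cv2.imread("pics/w2.png"); cv2.imwrite("pics/c4.png",cv2.resize(t[160:400,180:500],(800,600),interpolation=cv2.INTER_CUBIC))
E
```

```text
time_s: 2.07
position: [0.5117, 0.2445, 0.1998]
tcp_rot: [[-0.44, 0.898, -0.003], [0.898, 0.44, -0.0], [0.001, -0.003, -1.0]]
force: [0.2, -0.4, 1.7]
opening: 1.001
grasp_force: 0.0
[322.35058071 269.35542926] [319.79795418 296.08286002]
```

View pics/c4.png

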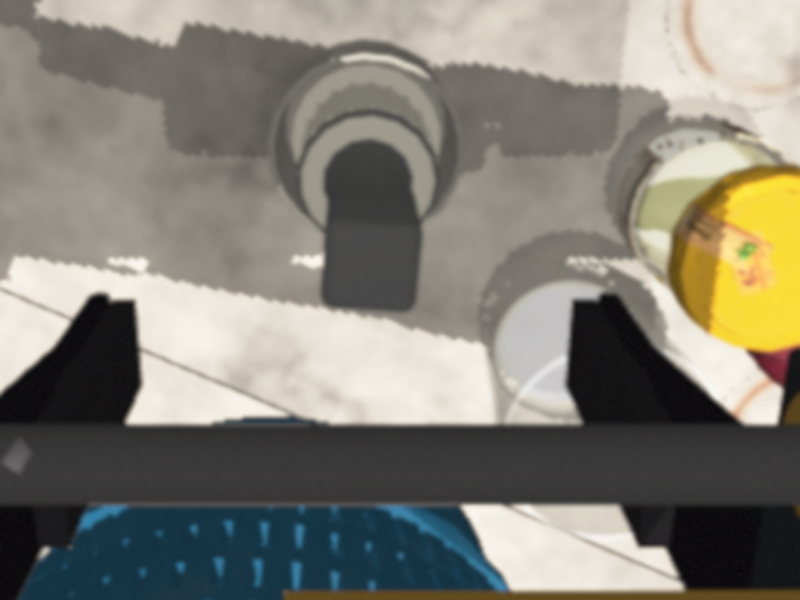

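Run:
```python
from h import *
np.set_printoptions(precision=4,suppress=True)
load("w2"); f=lambda x,y:(180+x/2.5,160+y/2.5)
q=[(328,222),(420,226),(413,310),(322,304)]
P=np.array([onz("w2",*f(*k),.162)[:2] for k in q]);print(P.mean(0))
for i in range(4): d=P[(i+1)%4]-P[i];print(np.linalg.norm(d),np.degrees(np.arctan2(d[1],d[0]))%90)
# fit all views for head top centre
from scipy.optimize import least_squares
load("w1")
obs=[("scene",244,199.8),("top",258,236.8),("w1",337.2,254.5),("w2",328.4,266.4)]
for o in (obs,obs[2:]):
  print(least_squares(lambda X:np.concatenate([proj(n,X)-(u,v) for n,u,v in o]),[.51,.24,.16]).x)
print("tank: rim z fit",least_squares(lambda X:np.concatenate([proj(n,X)-(u,v) for n,u,v in [("scene",196,173),("top",195,236),("w1",442,77.6)]]),[.51,.42,.15]).x)
```

```text
[0.5159 0.2473]
0.02200337323316116 23.558583243004644
0.02200605130849267 22.966874996002915
0.022469534036881504 22.089559698842493
0.021439816576825036 21.72491286426653
[0.5167 0.2455 0.1579]
[0.5198 0.2408 0.1442]
tank: rim z fit [0.5158 0.4233 0.1444]
```

```bash
python3 -m inch '[[0.4,0.2,0,-3,8.7],[0.4,0.2,-2,-3,8.7],[0.4,0.2,-4,-3,8.7],[0.4,0.2,-6.2,-3,8.7],[0.4,0.2,-6.2,-3,8.7],[0.4,0.2,-6.2,-3,4],[0.4,0.2,-6.2,-3,4],[0.4,0.2,-6.2,-3,4],[0.4,0.2,-6.2,-3,4]]'
python3 -m inch '[[0,0,0,0,0],[0,0,0,0,0],[0,0,0,0,0],[0,0,0,0,0],[0,0,0,0,0],[0,0,0,0,0]]'
```

```text
time_s: 2.87
position: [0.5187, 0.2456, 0.1404]
tcp_rot: [[-0.391, 0.921, 0.003], [0.921, 0.391, 0.001], [-0.001, 0.004, -1.0]]
force: [0.3, -0.5, 1.2]
opening: 0.781
grasp_force: 0.0
time_s: 3.37
position: [0.5175, 0.2452, 0.1385]
tcp_rot: [[-0.39, 0.921, -0.0], [0.921, 0.39, -0.0], [0.0, -0.0, -1.0]]
force: [0.5, 0.1, 0.3]
opening: 0.326
grasp_force: 0.0
```

```bash
python3 -m inch '[[-0.1,0.15,0,0,2.9],[-0.1,0.15,0,0,2.9],[-0.1,0.15,0,0,0],[-0.1,0.15,0,0,0],[-0.1,0.15,0,0,0],[-0.1,0.15,0,0,0],[-0.1,0.15,0,0,0],[-0.1,0.15,0,0,0]]'
python3 - <<'E'
from h import *
s=wsnap("w3"); print(s["force"],s["moment"],s["position"],s["opening"],s["grasp_force"])
E
```

```text
time_s: 4.03
position: [0.5165, 0.2467, 0.1385]
tcp_rot: [[-0.391, 0.921, -0.0], [0.921, 0.391, 0.0], [0.0, -0.0, -1.0]]
force: [-0.2, 0.1, -0.5]
opening: 0.272
grasp_force: 29.8
[-0.21337681  0.11071667 -0.45463188] [-0.00416215  0.04162815 -0.01337713] [0.51647253 0.24670191 0.13847072] 0.27175623273593014 29.848438636399806
```

View pics/w3.png

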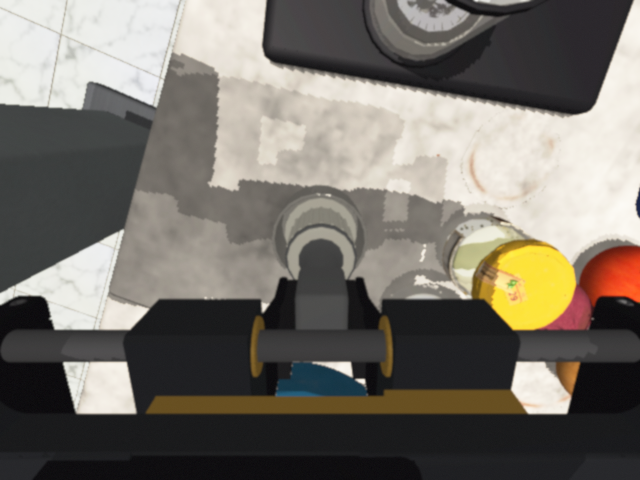

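```bash
python3 -m inch '[[0,0,1.5,0,0],[0,0,3.5,0,0],[0,0,6,0,0],[0,0,9,0,0],[0,0,12,0,0],[0,0,15,0,0],[0,0,17.5,0,0],[0,0,17.5,0,0],[1.6,5,17.5,0,0],[3.2,8,17.5,0,0]]'
python3 -m inch '[[0,2,0,0,0],[0,2,0,0,0],[0,2,0,0,0],[0,2,0,0,0]]'
python3 - <<'E'
from h import *
import cv2
s=wsnap("w4"); print(s["force"],s["moment"],s["position"],s["opening"],s["grasp_force"],s["joint_positions"]);c=C["w4"];print(c["p"],c["R"],c["K"]);u,v=proj("w4",[.517,.423,.147]);print(u,v,proj("w4",[.517,.423,.057]))
t=cv2.imread("pics/w4.png");u,v=int(u),int(v)
cv2.imwrite("pics/c5.png",cv2.resize(t[max(v-75,0):max(v-75,0)+150,u-100:u+100],(800,600),interpolation=cv2.INTER_CUBIC)); print(u-100,max(v-75,0))
E
```

```text
time_s: 4.92
position: [0.5459, 0.3232, 0.3133]
tcp_rot: [[-0.388, 0.922, -0.002], [0.922, 0.388, -0.001], [0.0, -0.002, -1.0]]
force: [1.0, -0.4, -2.0]
opening: 0.27
grasp_force: 29.9
time_s: 5.25
position: [0.5463, 0.3431, 0.3119]
tcp_rot: [[-0.391, 0.92, -0.003], [0.92, 0.391, -0.002], [-0.001, -0.003, -1.0]]
force: [-0.1, -0.3, -1.2]
opening: 0.274
grasp_force: 30.0
[-0.05021607 -0.30279455 -1.22903126] [-0.10247365  0.01475798  0.03281827] [0.54629923 0.343144   0.31194651] 0.2739494928171338 29.9715386191383 [ 2.22489229e+01  2.73381822e+01  7.24640622e+01 -4.75269815e-02
  8.03927285e+01 -7.45020034e-01]
[0.51499888 0.41958796 0.47339238] [[ 0.92030496  0.37357798  0.11609598]
 [ 0.39119413 -0.87697926 -0.27906009]
 [-0.00243694  0.30223645 -0.95322987]] [[354.11905051   0.         321.12238709]
 [  0.         354.11905051 236.8792271 ]
 [  0.           0.           1.        ]]
325.653516644309 121.77904500262625 [324.86839977 122.38993245]
225 46
```

View pics/c5.png

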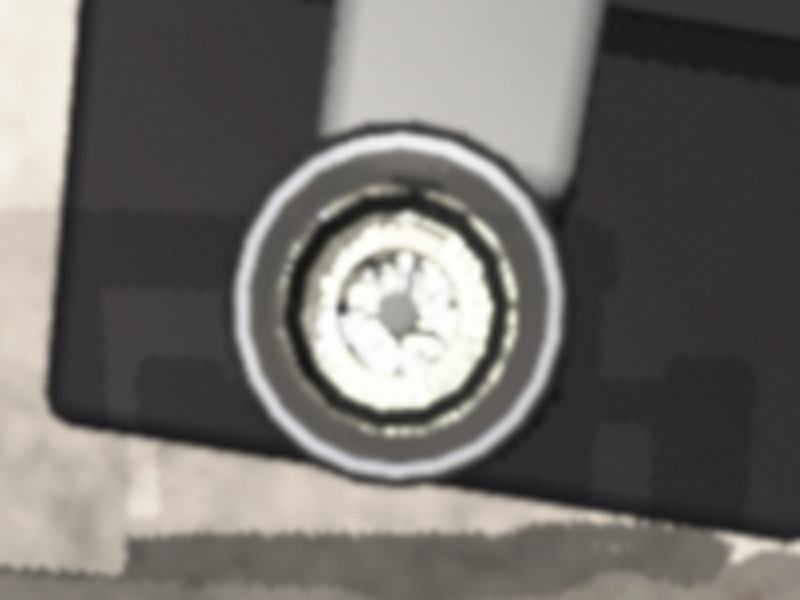

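Run:
```python
from h import *
np.set_printoptions(precision=4,suppress=True)
load("w4")
print(onz("w4",324.75,121.6,.147),onz("w4",325.5,123.5,.055),onz("w4",324.75,124.25,.055))
```

```text
[0.5162 0.4228 0.147 ] [0.5181 0.4222 0.055 ] [0.5177 0.4211 0.055 ]
```

```bash
python3 -m inch '[[-1,2.6,0.5,7,0],[-2,5.2,0.5,14,0],[-2.9,7.9,0.5,21,0],[-2.9,7.9,0.5,28,0],[-2.9,7.9,0.5,35,0],[-2.9,7.9,0.5,42,0],[-2.9,7.9,0.5,49,0],[-2.9,7.9,0.5,56,0],[-2.9,7.9,0.5,56,0]]'
python3 -m inch '[[0,0,0,7,0],[0,0,0,14,0],[0,0,0,21,0],[0,0,0,28,0],[0,0,0,35,0],[0,0,0,42,0],[0,0,0,49,0],[0,0,0,56,0],[0,0,0,56,0]]'
python3 -m inch '[[0,0,0,7,0],[0,0,0,14,0],[0,0,0,21,0],[0,0,0,28,0],[0,0,0,35,0],[0,0,0,42,0],[0,0,0,47,0],[0,0,0,47,0],[0,0,0,47,0]]'
python3 -c "
from rig import readout;s=readout.read_state();print(s['joint_positions'],s['force'],s['moment'])"
```

```text
time_s: 6.05
position: [0.5182, 0.4215, 0.3185]
tcp_rot: [[-0.982, 0.19, -0.0], [0.19, 0.982, -0.001], [0.0, -0.001, -1.0]]
force: [-0.2, 0.2, -1.3]
opening: 0.277
grasp_force: 30.0
time_s: 6.8
position: [0.5183, 0.4219, 0.3185]
tcp_rot: [[-0.709, -0.705, -0.0], [-0.705, 0.709, -0.0], [0.0, -0.0, -1.0]]
force: [-0.7, -0.0, -0.9]
opening: 0.276
grasp_force: 30.0
time_s: 7.55
position: [0.5183, 0.4224, 0.3185]
tcp_rot: [[0.028, -1.0, -0.0], [-1.0, -0.028, -0.0], [0.0, 0.0, -1.0]]
force: [-0.1, 0.2, -1.4]
opening: 0.271
grasp_force: 30.0
[ 2.96271598e+01  2.90863732e+01  6.83809672e+01 -3.93124255e-03
  8.25475813e+01 -1.51991516e+02] [-0.10247774  0.17468627 -1.41258173] [ 0.04127183  0.12310884 -0.0034513 ]
```

```bash
python3 -m inch '[[-0.1,0,-2,0,0],[-0.1,0,-4,0,0],[-0.1,0,-6,0,0],[-0.1,0,-8,0,0],[-0.1,0,-10,0,0],[-0.1,0,-11.2,0,0],[-0.1,0,-12,0,0],[-0.1,0,-12,0,0]]'
python3 -m inch '[[0,0,-0.2,0,0],[0,0,-0.4,0,0],[0,0,-0.6,0,0],[0,0,-0.6,0,0]]'
python3 -m inch '[[0,0,-0.1,0,0],[0,0,-0.2,0,0],[0,0,-0.2,0,0]]'
```

```text
time_s: 8.22
position: [0.5163, 0.4223, 0.1966]
tcp_rot: [[0.033, -0.999, -0.003], [-0.999, -0.033, -0.002], [0.002, 0.003, -1.0]]
force: [-0.2, 0.4, -1.4]
opening: 0.274
grasp_force: 30.0
time_s: 8.55
position: [0.5175, 0.4232, 0.1931]
tcp_rot: [[0.034, -0.999, 0.001], [-0.999, -0.034, 0.001], [-0.001, -0.001, -1.0]]
force: [-0.3, -0.4, -1.4]
opening: 0.268
grasp_force: 30.0
time_s: 8.8
position: [0.5172, 0.423, 0.1915]
tcp_rot: [[0.035, -0.999, 0.0], [-0.999, -0.035, 0.0], [-0.0, -0.0, -1.0]]
force: [-1.6, -0.7, 2.7]
opening: 0.276
grasp_force: 30.0
```

```bash
python3 -m inch '[[0,0,-0.1,-4,0],[0,0,-0.1,-8,0],[0,0,-0.1,-12,0],[0,0,-0.1,-16,0],[0,0,-0.1,-20,0],[0,0,-0.1,-20,0]]'
python3 -c "
from rig import readout;s=readout.read_state();print(s['force'],s['moment'],s['position'])"
```

```text
time_s: 9.3
position: [0.5166, 0.4232, 0.1907]
tcp_rot: [[-0.31, -0.951, -0.001], [-0.951, 0.31, 0.0], [-0.0, 0.001, -1.0]]
force: [-2.6, -1.4, 5.2]
opening: 0.271
grasp_force: 30.0
[-2.61560501 -1.39100719  5.22899216] [-0.20048789  0.90850738 -0.04061274] [0.51659526 0.42321325 0.19066791]
```

```bash
python3 -m inch '[[-0.05,-0.05,0,0,0],[-0.1,-0.1,0,0,0],[-0.1,-0.1,0,0,0]]'
python3 -c "
from rig import readout;s=readout.read_state();print(s['force'],s['moment'],s['position'])"
python3 -m inch '[[-0.05,-0.05,0,0,0],[-0.1,-0.1,0,0,0],[-0.1,-0.1,0,0,0]]'
python3 - <<'E'
from rig import readout,cams
import cv2;s=readout.read_state();print(s['force'],s['moment'],s['position'])
c=cams.capture("scene");t=c["image"];cv2.imwrite("pics/s1.png",t); cv2.imwrite("pics/c6.png",cv2.resize(t[70:250,90:330],(800,600),interpolation=cv2.INTER_CUBIC))
E
```

```text
time_s: 9.55
position: [0.5163, 0.4225, 0.1907]
tcp_rot: [[-0.308, -0.951, 0.001], [-0.951, 0.308, 0.002], [-0.002, -0.0, -1.0]]
force: [-3.0, -0.3, 6.1]
opening: 0.276
grasp_force: 30.0
[-3.0016272  -0.25841985  6.13061659] [ 0.11136612  0.71193092 -0.02461372] [0.51625667 0.42254716 0.1907147 ]
time_s: 9.8
position: [0.5158, 0.422, 0.1907]
tcp_rot: [[-0.308, -0.951, 0.002], [-0.951, 0.308, 0.003], [-0.003, -0.001, -1.0]]
force: [-1.4, 1.0, 6.0]
opening: 0.275
grasp_force: 30.0
[-1.4267916   1.0243654   5.95190217] [ 0.39283365  0.48648064 -0.08551236] [0.51580553 0.42195397 0.19070198]
```

View pics/c6.png

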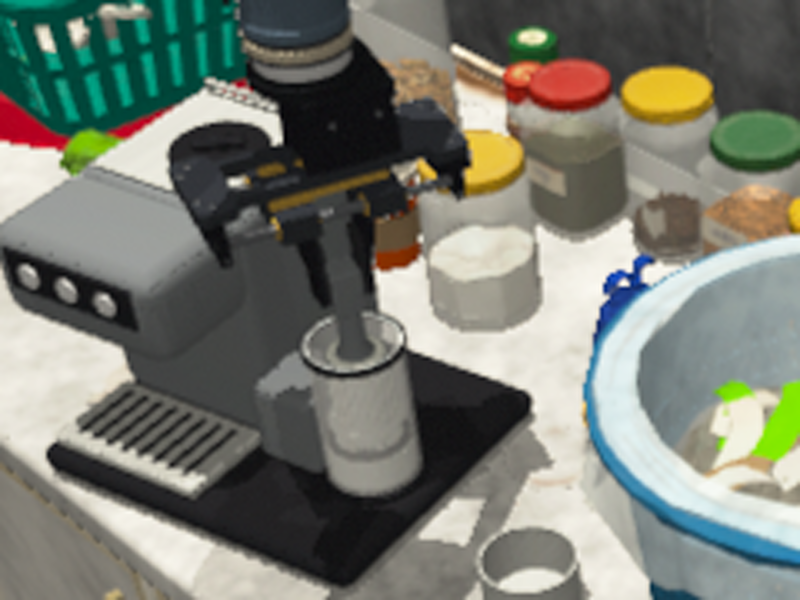

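```bash
cat > ok.py <<'E'
from rig import readout;import sys,numpy as np
s=readout.read_state();R=s["tcp_rot"];print(np.round(s["time_s"],2),np.round(s["force"],1),np.round(s["moment"],2),np.round(np.array(s["position"])*1000,1),"yaw",round(float(np.degrees(np.arctan2(R[1][1],R[0][1]))),1),"g",round(s["grasp_force"]))
lo,hi=map(float,sys.argv[1:3]);f=s["force"][2]
sys.exit(0 if lo<f<hi and abs(s["moment"][2])<0.3 else 1)
E
python3 -m inch '[[0.05,0,0,-5,0],[0.05,0,0,-10,0],[0.05,0,0,-10,0]]' >/dev/null; python3 ok.py 3 12 &&
python3 -m inch '[[0,0,0,-5,0],[0,0,0,-10,0],[0,0,0,-10,0]]' >/dev/null; python3 ok.py 3 12 &&
python3 -m inch '[[0,0,0,-5,0],[0,0,0,-10,0],[0,0,0,-10,0]]' >/dev/null && python3 ok.py 3 12 &&
python3 -m inch '[[0,0,0,-5,0],[0,0,0,-10,0],[0,0,0,-10,0]]' >/dev/null && python3 ok.py 3 12
```

```text
10.1 [-1.2  1.1  5.4] [ 0.2   0.48 -0.06] [516.2 421.4 190.1] yaw 151.9 g 30
10.35 [-0.1 -0.3 -1.1] [ 0.19  0.16 -0.01] [515.5 420.6 188.5] yaw 142.0 g 30
```

```bash
python3 -m inch '[[0,0,-0.1,-2,0],[0,0,-0.2,-3,0],[0,0,-0.2,-3,0]]' >/dev/null; python3 ok.py -3 4 &&
python3 -m inch '[[0,0,-0.1,0,0],[0,0,-0.15,0,0],[0,0,-0.15,0,0]]' >/dev/null && python3 ok.py -3 4 &&
python3 -m inch '[[0,0,-0.1,0,0],[0,0,-0.1,0,0]]' >/dev/null && python3 ok.py -3 5
```

```text
10.6 [ 0.5 -0.5 -1.8] [0.16 0.08 0.05] [515.5 420.6 186.5] yaw 139.1 g 30
10.85 [-0.5  0.1 -1.5] [0.11 0.08 0.02] [515.6 420.8 185.7] yaw 139.1 g 30
11.02 [ 1.1 -0.9 -0.9] [ 0.11  0.02 -0.02] [515.8 420.9 185. ] yaw 139.0 g 30
```

```bash
python3 -m inch '[[0,0,-0.1,0,0],[0,0,-0.1,0,0]]' >/dev/null; python3 ok.py -3 4 &&
python3 -m inch '[[0,0,-0.1,0,0],[0,0,-0.1,0,0]]' >/dev/null && python3 ok.py -3 4 &&
python3 -m inch '[[0,0,-0.1,0,0],[0,0,-0.1,0,0]]' >/dev/null && python3 ok.py -3 4 && python3 -m inch '[[0,0,-0.1,0,0],[0,0,-0.1,0,0]]' >/dev/null && python3 ok.py -3 4
```

```text
11.18 [-0.2 -0.3  2. ] [-0.01  0.2   0.  ] [516.  421.1 184.6] yaw 139.0 g 30
11.35 [-0.9 -0.2  5. ] [-0.2   0.37  0.03] [516.1 421.2 184.3] yaw 139.0 g 30
```

```bash
python3 -m inch '[[0,0,0,-4,0],[0,0,-0.05,-8,0],[0,0,-0.07,-12,0],[0,0,-0.07,-12,0]]' >/dev/null; python3 ok.py -3 10 &&
python3 -m inch '[[0,0,-0.04,-5,0],[0,0,-0.08,-10,0],[0,0,-0.08,-10,0]]' >/dev/null && python3 ok.py -3 10 &&
python3 -m inch '[[0,0,-0.04,-5,0],[0,0,-0.08,-10,0],[0,0,-0.08,-10,0]]' >/dev/null && python3 ok.py -3 10
```

```text
11.68 [-0.5  0.1  5. ] [ 0.09  0.29 -0.07] [516.  421.4 183.4] yaw 126.9 g 30
11.93 [-1.7  1.5  5. ] [ 0.15  0.38 -0.03] [516.  421.5 182.6] yaw 116.9 g 30
12.18 [-1.7  0.9  3.7] [ 0.08  0.25 -0.12] [516.1 421.6 181.8] yaw 106.9 g 30
```

```bash
python3 -m inch '[[0,0,-0.04,-5,0],[0,0,-0.08,-10,0],[0,0,-0.08,-10,0]]' >/dev/null; python3 ok.py -3 11 &&
python3 -m inch '[[0,0,-0.04,-5,0],[0,0,-0.08,-10,0],[0,0,-0.08,-10,0]]' >/dev/null && python3 ok.py -3 11 &&
python3 -m inch '[[0,0,-0.04,-5,0],[0,0,-0.08,-10,0],[0,0,-0.08,-10,0]]' >/dev/null && python3 ok.py -3 11 &&
python3 -m inch '[[0,0,-0.04,-5,0],[0,0,-0.08,-10,0],[0,0,-0.08,-10,0]]' >/dev/null && python3 ok.py -3 11
```

```text
12.43 [-0.6 -0.3  4.8] [ 0.08  0.25 -0.14] [516.2 421.7 181.1] yaw 96.9 g 30
12.68 [-0.4  0.6  4.7] [ 0.17  0.3  -0.1 ] [516.3 421.8 180.4] yaw 86.9 g 30
12.93 [-0.9  0.6  5.4] [ 0.15  0.28 -0.07] [516.3 421.8 179.6] yaw 76.9 g 30
13.18 [-0.4  1.1  6.3] [ 0.13  0.25 -0.  ] [516.3 421.9 178.9] yaw 66.9 g 30
```

```bash
python3 -m inch '[[0,0,-0.04,-5,0],[0,0,-0.07,-10,0],[0,0,-0.07,-10,0]]' >/dev/null; python3 ok.py -3 13 &&
python3 -m inch '[[0,0,-0.04,-5,0],[0,0,-0.07,-10,0],[0,0,-0.07,-10,0]]' >/dev/null && python3 ok.py -3 13 &&
python3 -m inch '[[0,0,-0.04,-5,0],[0,0,-0.07,-10,0],[0,0,-0.07,-10,0]]' >/dev/null && python3 ok.py -3 13
```

```text
13.43 [-0.7  0.1  5.4] [ 0.11  0.24 -0.1 ] [516.4 421.8 178.1] yaw 56.9 g 30
13.68 [-0.6  0.3  5. ] [ 0.09  0.2  -0.09] [516.5 421.7 177.4] yaw 46.9 g 30
13.93 [-0.3  0.2  5.2] [-0.01  0.15 -0.06] [516.5 421.6 176.8] yaw 36.9 g 30
```

```bash
python3 -m inch '[[0,0,-0.04,-5,0],[0,0,-0.07,-10,0],[0,0,-0.07,-10,0]]' >/dev/null; python3 ok.py -3 15 &&
python3 -m inch '[[0,0,-0.03,-4,0],[0,0,-0.05,-7,0],[0,0,-0.05,-7,0]]' >/dev/null && python3 ok.py -3 15 &&
python3 -m inch '[[0,0,-0.03,-3,0],[0,0,-0.04,-5,0],[0,0,-0.04,-5,0]]' >/dev/null && python3 ok.py -3 15
```

```text
14.18 [-0.3 -0.1  5.6] [-0.06  0.2  -0.07] [516.6 421.5 176.1] yaw 26.9 g 30
14.43 [-1.8 -0.4  6.2] [-0.07  0.16 -0.04] [516.6 421.5 175.7] yaw 20.0 g 30
14.68 [-0.7 -0.   5.5] [-0.1   0.15 -0.01] [516.6 421.5 175.3] yaw 15.0 g 30
```

```bash
sed -i 's/<0.3 else/<0.2 else/' ok.py; python3 -m inch '[[0,0,-0.02,-2,0],[0,0,-0.03,-4,0],[0,0,-0.03,-4,0]]' >/dev/null; python3 ok.py -3 15 &&
python3 -m inch '[[0,0,-0.02,-2,0],[0,0,-0.03,-4,0],[0,0,-0.03,-4,0]]' >/dev/null && python3 ok.py -3 15 &&
python3 -m inch '[[0,0,-0.02,-2,0],[0,0,-0.03,-4,0],[0,0,-0.03,-4,0]]' >/dev/null && python3 ok.py -3 15 &&
python3 -m inch '[[0,0,-0.02,-2,0],[0,0,-0.03,-4,0],[0,0,-0.03,-4,0]]' >/dev/null && python3 ok.py -3 15
```

```text
14.93 [-0.4 -0.8  4.9] [-0.09  0.16 -0.03] [516.6 421.5 175.1] yaw 11.0 g 30
15.18 [-1.3 -0.4  6.7] [-0.13  0.24  0.01] [516.6 421.5 174.8] yaw 7.0 g 30
15.43 [-0.3  0.3  5.8] [-0.11  0.23 -0.04] [516.7 421.5 174.6] yaw 3.0 g 30
15.68 [-1.   0.4  8. ] [-0.15  0.23  0.03] [516.7 421.6 174.5] yaw -0.9 g 30
```

```bash
python3 -m inch '[[0,0,-0.02,-2,0],[0,0,-0.02,-4,0],[0,0,-0.02,-4,0]]' >/dev/null; python3 ok.py -3 15 &&
python3 -m inch '[[0,0,-0.02,-2,0],[0,0,-0.02,-4,0],[0,0,-0.02,-4,0]]' >/dev/null && python3 ok.py -3 15 &&
python3 -m inch '[[0,0,-0.02,-2,0],[0,0,-0.02,-4,0],[0,0,-0.02,-4,0]]' >/dev/null && python3 ok.py -3 15
```

```text
15.93 [-0.4 -0.3  8. ] [-0.1   0.21 -0.01] [516.8 421.7 174.5] yaw -4.9 g 30
16.18 [-1.2 -0.6  8.6] [-0.11  0.27  0.03] [517.  421.7 174.5] yaw -8.9 g 30
16.43 [-0.8 -0.5  9.8] [-0.12  0.33 -0.02] [517.  421.8 174.5] yaw -12.9 g 30
```

```bash
python3 -m inch '[[0,0,0,-2,0],[0,0,0,-4,0],[0,0,0,-4,0]]' >/dev/null; python3 ok.py -3 15 &&
python3 -m inch '[[0,0,0,-2,0],[0,0,0,-4,0],[0,0,0,-4,0]]' >/dev/null && python3 ok.py -3 15 &&
python3 -m inch '[[0,0,0,-2,0],[0,0,0,-4,0],[0,0,0,-4,0]]' >/dev/null && python3 ok.py -3 15
```

```text
16.68 [-1.3 -0.8  9.9] [-0.    0.48  0.06] [516.6 422.  174.5] yaw -16.9 g 30
16.93 [-1.9 -0.4  9.4] [-0.02  0.55  0.32] [516.3 422.  174.5] yaw -20.9 g 30
```

```bash
python3 -m inch '[[0,0,0.03,1,0],[0,0,0.06,1.5,0],[0,0,0.06,1.5,0],[0,0,0.06,1.5,0]]' >/dev/null; python3 ok.py -3 15
python3 -m inch '[[0,0,0.03,0,0],[0,0,0.06,0,0],[0,0,0.06,0,0],[0,0,0.06,0,0]]' >/dev/null; python3 ok.py -3 15
```

```text
17.27 [-1.3  0.1  7.7] [0.03 0.4  0.08] [516.3 422.  174.5] yaw -19.4 g 30
17.6 [-1.7  2.4  6.7] [0.11 0.3  0.12] [516.2 421.9 174.6] yaw -19.4 g 30
```

```bash
python3 -m inch '[[0,0,0.05,0,0],[0,0,0.1,0,0],[0,0,0.1,0,0],[0,0,0.1,0,0]]' >/dev/null; python3 ok.py 1.5 15 &&
python3 -m inch '[[0,0,0.05,0,0],[0,0,0.1,0,0],[0,0,0.1,0,0],[0,0,0.1,0,0]]' >/dev/null; python3 ok.py 1.5 15
```

```text
17.93 [-0.6  1.9  5.4] [0.39 0.16 0.04] [516.1 421.6 174.8] yaw -19.5 g 30
18.27 [1.2 1.7 3.1] [ 0.63 -0.08  0.12] [515.9 421.3 175.1] yaw -19.5 g 30
```

```bash
python3 -m inch '[[0,0,0,0,2.6],[0,0,0,0,2.6],[0,0,0,0,3.2],[0,0,0,0,4],[0,0,0,0,5],[0,0,0,0,5],[0,0,0,0,5],[0,0,0,0,5]]'; python3 ok.py -30 30
```

```text
time_s: 18.93
position: [0.5157, 0.4209, 0.1752]
tcp_rot: [[0.334, 0.943, -0.0], [0.943, -0.334, -0.0], [-0.0, -0.0, -1.0]]
force: [0.1, -0.2, 0.5]
opening: 0.56
grasp_force: 0.0
18.93 [ 0.1 -0.2  0.5] [-0.07  0.14 -0.02] [515.7 420.9 175.2] yaw -19.5 g 0
```

```bash
python3 -m inch '[[0,0,0.5,0,5],[0,0,1.5,0,5],[0,0,3.5,0,5],[0,0,6,0,5],[0,0,9,0,5],[0,0,12,0,5],[0,0,14,0,5],[0,0,14,0,5],[0,0,14,0,5]]'; python3 ok.py -30 30
python3 - <<'E'
from rig import cams
import cv2,numpy as np
a=cams.capture("scene")["image"];b=cv2.imread("pics/scene0.png")
d=(cv2.absdiff(a,b).max(2)>40).astype(np.uint8);d=cv2.morphologyEx(d,cv2.MORPH_OPEN,np.ones((3,3)))
n,_,st,ce=cv2.connectedComponentsWithStats(d)
print(st[1:][st[1:,4]>15])
E
```

```text
time_s: 19.68
position: [0.5163, 0.4214, 0.3178]
tcp_rot: [[0.334, 0.943, 0.004], [0.943, -0.334, 0.002], [0.004, 0.003, -1.0]]
force: [0.1, -0.5, -0.1]
opening: 0.573
grasp_force: 0.0
19.68 [ 0.1 -0.5 -0.1] [-0.12  0.13  0.01] [516.3 421.4 317.8] yaw -19.5 g 0
[[  97    0   54   15  425]
 [ 128    4   97  105 3792]
 [ 110    8    9    6   40]
 [   0   60    4    7   26]
 [   0   71   43  119 2896]
 [ 138   82    8   15   87]
 [ 163   90   13   26  169]
 [ 191  164    9   16  112]
 [ 175  184    9    8   61]
 [ 237  195   10    8   58]
 [ 231  194   30   33  390]
 [ 237  222   13    9   55]
 [ 179  233   55   70 2113]
 [ 236  232   21   15  133]
 [   0  269    3   45  112]
 [ 112  321   48   32  654]
 [   0  324   37   30  776]
 [ 162  355    6   25   99]
 [  83  357   31   47  460]
 [ 142  357   17   27  310]
 [   0  378   48   56 1341]
 [ 141  391   23   26  356]
 [ 124  393    4   13   49]
 [ 129  393    8   17   65]
 [ 169  413   40   23  566]
 [ 117  415   12   10   61]
 [  58  427   14    9   52]
 [ 104  426   10    7   32]
 [  58  435    7   13   73]
 [ 207  455    4    7   22]
 [   3  457   69   23 1134]
 [ 182  464   22   16  231]
 [ 158  470   22   10  163]]
```

```bash
python3 -c "
from rig import bot;print(bot.hand_in())"
```

```text
the job is handed in; nothing more can be done
None
```

I screwed the cartridge clockwise into the collar until its lugs met the end stops (about 0.32 N m), then let go and handed in at about 20 s. That it is fully home rests on the measured height, force and torque, because I did not look at it again after release.

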